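# Put the lids on the sugar bowl and the trinket box

### The arm

A 7-joint arm with a two-finger parallel gripper is mounted at the origin on the work surface. World frame = base frame: x ahead of the robot, y to its left, z up, the work surface at z = 0. Lengths are in m, angles in rad, forces in N, time in s.
With the tool pointing down it reaches from about 0.425 to 0.95 m from the base axis. Payload 4.7 kg.
Tool frame: the origin (TCP) lies on the centre line of the jaws, within the pads' length; the fingertips stand robot.nose_length ahead of it and the grasp point (between the pads) lies 8 mm behind it (robot.nose_length is the distance from the TCP to the fingertips, in m); z points along the fingers, y is the line along which they close (so a half turn about z gives the same grasp; the last joint's range is limited). The gripper opens to 85 mm and grips with 20 to 120 N. Pads are 22 mm wide; open, the fingers measure 114 mm over their backs; the gripper's body (76 mm by 85 mm) begins 54 mm behind the grasp point. The pads swing forward as they close: fully open they stand 13 mm farther back than shut.
Start: joints at [-1.254, 0.469, -0.049, 1.532, 0.024, 1.141, -0.082], TCP at [0.229, 0.635, 0.242] pointing down, gripper open.
Joint ranges: [-2.59, 2.59], [-0.33, 1.99], [-1.39, 1.29], [0.1, 2.45], [-1.04, 4.18], [0.21, 1.99], [-2.66, 2.66]. Speed limits (rad/s): [2.57, 2.57, 3.14, 3.14, 3.14, 3.14, 3.14].

### API

Orientations are given as [roll, pitch, yaw] about the fixed x, y, z axes, in that order (R = Rz(yaw) Ry(pitch) Rx(roll)).
In Python, from plant import robot gives the robot as it stands. Calls block until the motion is done:
- robot.goto(position, orientation): joint-space move of the TCP to a pose.
- robot.move_straight(position, vel=0.15, attitude=None, contact_N=None): straight line of the TCP; attitude=None keeps the orientation; vel is the mean speed in m/s. With contact_N (N) it stops when the force on the tool has changed by that much, and returns True; else False.
- robot.move_joints(angles): joint-space move.
- robot.grip(opening, strength=None): opening from 0.0 (shut) to 1.0 (fully open); strength is the grip in N (None keeps the last); returns when the fingers have stopped.
- robot.sleep(seconds).
- robot.inverse_kinematics(position, orientation): joint angles nearest the present ones, or None.
- robot.sense(): the state.
- robot.grab_frame(name): name is "scene" or "top" or "wrist"; returns a dict with "image" (384x512x3 uint8, red, green, blue), "range_z" (384x512 float32, m along the optical axis (not along the pixel's ray), 0 where there is no reading), "fx", "fy", "cx", "cy" (pixels), "dist_coeffs" ([k1, k2, p1, p2, k3] as OpenCV has them; the pictures are not rectified), "R" (3x3) and "t" (3): a world point X has camera coordinates R X + t. Camera axes: x right, y down, z forward; pixel columns grow to the right and rows downward; lengths in m; the calibration is good to about 2 mm. A picture is of the moment at which its call begins.
A pose or a line that the arm cannot do raises robot.IKError and nothing moves.
- robot.close_job(): hands the job in; it is judged then, once.
The state is a dict: "t": time; "joint_pos": joint angles; "joint_velocities": joint speeds; "effort": joint torques, N m; "tcp_pos": TCP position; "tcp_rot": TCP orientation; "wrist_force": force on the tool from outside, world axes, zero at the start; "torque": the same for the moment, N m; "opening": opening from 0.0 (shut) to 1.0 (fully open); "gripper_force": force on a finger pad.
Only numpy, scipy, OpenCV 4.12 (cv2) and the standard library are available. Lean on these libraries where they do the work, as an engineer would, in place of code of your own. Each camera call takes 0.05 s, during which the arm holds its last target. There are 200 camera calls.

### The job

The two lidded pieces are finished and ready for packing: put each loose lid on the pot it belongs to, the round domed one on the sugar bowl and the oblong one on the trinket box. Each lid must go fully home, its locating lip down inside the mouth and its edge resting evenly on the rim all round. It is glazed ware: set the lids down gently, never drop them or press hard, do not shove the pots along or tip them, and leave the other things on the bench alone.

Things in the scene. Friction and masses are not known exactly. Their poses are not given: they have to be found in the camera images.
- bowl: Sugar bowl, white glazed, round, open at the top, loose on the bench, about 0.4 kg. 68 mm high; at the rim 112 mm outside and 100 mm inside diameter (wall 6 mm); it narrows to a 68 mm foot. Origin: centre of the foot's underside; z up. Its yaw does not matter.
- bowl_rim (a point): Centre of the sugar bowl's mouth, level with the top of the rim, 68 mm above its foot.
- bowl_lid: Round glazed lid of the sugar bowl, 114 mm across, 54 mm high, about 0.16 kg, lying right way up on the bench on its lip. The lip is 8 mm deep, 92 mm across tapering to 85 mm at its lower edge; above it a 5 mm disc edge, a dome up to 30 mm and a metal knob. Origin: centre of the lip's underside; z up. Seated, the lip has about 3 mm of play all round in the mouth. Yaw does not matter.
- bowl_lid_seat (a point): Centre of the underside of the lid's disc, 8 mm above the lid's origin: it meets bowl_rim when the lid is home.
- bowl_lid_grip (a point): Middle of the lid's round metal knob, on its axis, 44 mm above the lid's origin. The knob is 24 mm in diameter, straight-sided from 7 mm below to 6 mm above this point, its top is 10 mm above it and the dome begins 14 mm below it. Grip it from above at any yaw.
- trinket_box: Oblong trinket box, white glazed with metal corners, open at the top, loose on the bench, about 0.5 kg. Outside 112 mm (its x) by 76 mm (its y) by 60 mm high; walls 6 mm, so the mouth is 100 by 64 mm. Origin: centre of the underside; z up.
- box_rim (a point): Centre of the trinket box's mouth, level with the top of the rim, 60 mm above its underside; axes as the box.
- box_lid: Oblong glazed lid of the box, 114 (its x) by 78 mm (y), 43 mm high, about 0.2 kg, lying right way up on its lip. The lip is 8 mm deep, 94 by 58 mm, stepped in to 88 by 52 mm for its lower 4 mm; the plate's top is 18 mm above the origin; a bridge handle runs along x. Origin: centre of the lip's underside; z up. Seated, it has 3 mm of play all round; either way round will do.
- box_lid_seat (a point): Centre of the underside of the oblong lid's plate, 8 mm above the lid's origin: it meets box_rim when the lid is home.
- box_lid_grip (a point): Middle of the bridge handle's bar, 38.5 mm above the oblong lid's origin. The bar is 54 mm long (along the lid's x), 10 mm wide (y) and 9 mm high, with an open gap of 16 mm under it, 38 mm long between its two posts. Grip it across y from above.
- burner: Bystander: bulb-shaped incense burner on a foot, white glazed, 66 mm wide, 88 mm high. Origin under its foot.
- cup: Bystander: flared cup, white glazed, 74 mm wide at the rim, 85 mm high. Origin under its foot.
- parts_bin: Bystander: black plastic bin of small metal fittings, 85 by 110 by 49 mm. Origin under its centre.

How it is judged:
By the outcome, as a careful person would: the job done as asked, in the order asked, and still so for the second after the job is handed in, with the robot touching nothing.
It also fails if it takes over 72 s, if anything falls off the work surface, if the arm or the gripper's body presses on something with over 40 N, if the wrist force passes 120 N, or if a joint passes its speed limit or range.

## Working session

There is one attempt and no reset: what is moved stays moved. The work goes in short steps, each a Python script; the robot and the scene stay as the last script left them, time stands still between calls to the robot, and variables do not carry over. Pictures are saved under pics/ and viewed, at most 10 in all, crops included, and the job is handed in when it is done.

```bash
ls; mkdir -p pics
python3 - <<'E'
from plant import robot
import cv2, numpy as np, pickle
s=robot.sense(); print(s, robot.nose_length)
for n in("top","scene"):
    f=robot.grab_frame(n); pickle.dump(f,open(f"{n}0.pkl","wb"))
    cv2.imwrite(f"pics/{n}0.png",f["image"][:,:,::-1])
    print(n,f["fx"],f["cx"],f["cy"],f["dist_coeffs"],f["R"],f["t"],-f["R"].T@f["t"],(f["range_z"]>0).mean())
E
```

```text
pics
{'t': 0.0, 'joint_pos': array([-1.25386056,  0.46943716, -0.04857714,  1.53370531,  0.02407409,
        1.14098847, -0.08227082]), 'joint_velocities': array([ 0.00135931,  0.00179465,  0.00098993,  0.00058712,  0.00220995,
       -0.0003716 , -0.00104915]), 'effort': array([ 2.09538630e-04, -5.10316300e+01, -4.60698316e-02, -2.37712365e+01,
        1.08417613e-02,  7.68514787e-03,  1.57063414e-05]), 'tcp_pos': array([0.22861442, 0.63450459, 0.24125939]), 'tcp_rot': array([-3.13963964e+00,  5.64847531e-05,  2.79579129e+00]), 'wrist_force': array([ 0.54455385,  0.54604829, -1.19449808]), 'torque': array([-0.02065804,  0.01691567,  0.01122431]), 'gripper_force': 0.0, 'opening': 0.9995854282563083} 0.011
top 480.3230471341484 260.4096761399496 190.1926387325393 [-0.13952277  0.          0.          0.          0.        ] [[ 0.00780522 -0.99988539 -0.01297236]
 [-0.981191   -0.00515572 -0.19297054]
 [ 0.19288155  0.01423454 -0.98111879]] [0.01138127 0.62051584 1.25256072] [ 0.36715988 -0.00325046  1.34879978] 0.9959920247395834
scene 479.44449879854227 258.49748677030124 195.31156598699823 [-0.18226911  0.          0.          0.          0.        ] [[-6.06841564e-01  7.94822515e-01  6.96828180e-04]
 [ 6.71633171e-01  5.13255767e-01 -5.34300852e-01]
 [-4.25031999e-01 -3.23767952e-01 -8.45294099e-01]] [ 0.37158283 -0.37283308  1.72294839] [1.20820717 0.4538518  1.25693414] 0.9960835774739584
```

View pics/top0.png

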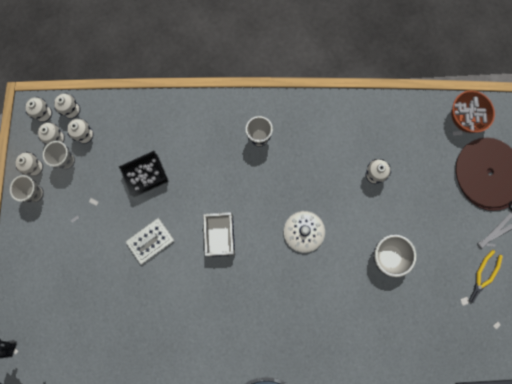

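View pics/scene0.png

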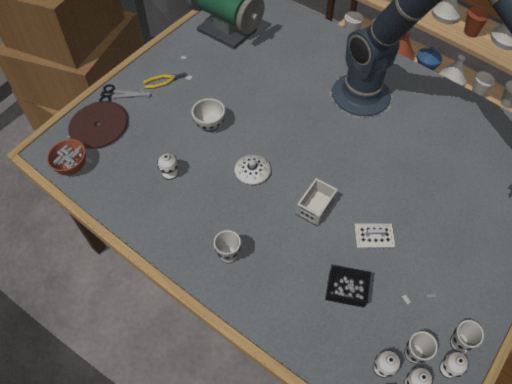

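The top view shows the bowl at (395,257), its lid at (305,232), the box at (219,235) and its lid at (150,241). The burner is at (378,171), the cup at (259,130) and the bin at (144,174). The scene view shows the same layout from the other side. Next I'll measure rims and lids by height and brightness masks.

```bash
cat > h.py <<'E'
import cv2, numpy as np
def K(f): return np.array([[f["fx"],0,f["cx"]],[0,f["fy"],f["cy"]],[0,0,1.]])
def rays(f,px):
    u=cv2.undistortPoints(np.asarray(px,float).reshape(-1,1,2),K(f),np.array(f["dist_coeffs"])).reshape(-1,2)
    return np.c_[u,np.ones(len(u))]
def onplane(f,px,z):
    d=rays(f,px)@f["R"]; c=-f["R"].T@f["t"]
    return c+d*((z-c[2])/d[:,2])[:,None]
def cloud(f):
    h,w=f["range_z"].shape; v,u=np.mgrid[:h,:w]
    r=rays(f,np.c_[u.ravel(),v.ravel()])*f["range_z"].reshape(-1,1)
    return ((r-f["t"])@f["R"]).reshape(h,w,3)
def proj(f,X):
    return cv2.projectPoints(np.asarray(X,float).reshape(-1,1,3),cv2.Rodrigues(f["R"])[0],f["t"],K(f),np.array(f["dist_coeffs"]))[0].reshape(-1,2)
def white(f,th=110):
    im=f["image"].astype(int); return (im.min(2)>th).astype(np.uint8)
def circ(P):
    A=np.c_[2*P[:,:2],np.ones(len(P))]; s=np.linalg.lstsq(A,(P[:,:2]**2).sum(1),rcond=None)[0]
    return s[:2],np.sqrt(s[2]+s[:2]@s[:2])
E
python3 - <<'E'
from h import *; import pickle
for n in("top","scene"):
    f=pickle.load(open(f"{n}0.pkl","rb")); C=cloud(f)
    print(n,"table z",np.median(C[200:300,150:350,2]), np.std(C[300:330,230:260,2]))
    m=((C[...,2]>.012)&(C[...,0]>.25)&(C[...,0]<.95)&(abs(C[...,1])<.5)).astype(np.uint8)
    k,L,st,ce=cv2.connectedComponentsWithStats(m)
    for i in range(1,k):
        if st[i,4]<150: continue
        P=C[L==i]; zt=np.percentile(P[:,2],99)
        mm=((L==i)&(C[...,2]>zt-.008)).astype(np.uint8)
        c=max(cv2.findContours(mm,0,1)[0],key=len)[:,0]
        W=onplane(f,c,zt); r=cv2.minAreaRect((W[:,:2]*1000).astype(np.float32))
        print(ce[i].round(),st[i,4],"ztop %.3f"%zt,"mean",P.mean(0).round(3),"rect",np.round(r[0],1),np.round(r[1],1),round(r[2],1))
E
```

```text
top table z 0.0008499722646756391 0.06356270250704042
[259. 129.] 549 ztop 0.090 mean [0.795 0.021 0.06 ] rect [789.5  17.2] [74.  63.7] 32.1
[142. 174.] 745 ztop 0.054 mean [0.671 0.353 0.038] rect [694.5 328.2] [67.3 55.6] 25.4
[378. 171.] 465 ztop 0.093 mean [ 0.673 -0.307  0.079] rect [ 678.4 -310.9] [19.5 22. ] 0.5
[218. 233.] 499 ztop 0.093 mean [0.501 0.129 0.063] rect [467.  153.8] [0. 0.] 0.0
[304. 231.] 1275 ztop 0.057 mean [ 0.511 -0.104  0.036] rect [ 512.5 -105.8] [22.2 20.4] 76.1
[149. 240.] 1073 ztop 0.046 mean [0.483 0.324 0.027] rect [483.4 325.9] [11.1 55.4] 36.5
[396. 255.] 1037 ztop 0.073 mean [ 0.446 -0.354  0.045] rect [ 444.3 -346.2] [106.6 106.5] 89.6
scene table z -0.0008594165979636372 0.09353671820218637
[208. 113.] 726 ztop 0.070 mean [ 0.441 -0.345  0.045] rect [ 449.5 -336.1] [107.5 107.7] 36.9
[167. 163.] 349 ztop 0.090 mean [ 0.688 -0.297  0.066] rect [ 683.2 -302.4] [22.9 18.6] 37.0
[252. 169.] 773 ztop 0.053 mean [ 0.522 -0.095  0.024] rect [519.  -96.8] [27.  18.7] 37.6
[316. 201.] 737 ztop 0.064 mean [0.507 0.137 0.042] rect [507.6 137.5] [116.2  76.6] 3.8
[375. 235.] 846 ztop 0.046 mean [0.488 0.334 0.019] rect [487.9 333.9] [ 9.8 51. ] 36.9
[227. 244.] 595 ztop 0.088 mean [0.787 0.023 0.058] rect [792.5  27.8] [73.1 73.8] 37.6
[348. 286.] 774 ztop 0.052 mean [0.675 0.357 0.033] rect [649.1 342.2] [ 33.5 111.8] 21.2
```

Run:
```python
from plant import robot
from h import *; import pickle
T={"blid":(.487,.331),"box":(.507,.135),"rlid":(.516,-.101),"bowl":(.447,-.341)}
fs={}
for n,(x,y) in T.items():
    robot.goto([x,y,.33],[np.pi,0,np.arctan2(y,x)+np.pi/2]); robot.sleep(.2)
    f=robot.grab_frame("wrist"); f["s"]=robot.sense(); fs[n]=f
    print(n,f["s"]["t"],f["s"]["tcp_pos"],-f["R"].T@f["t"],proj(f,[x,y,.05]))
pickle.dump(fs,open("w0.pkl","wb"))
im=np.vstack([np.hstack([fs[a]["image"] for a in p]) for p in(("blid","box"),("rlid","bowl"))])
cv2.imwrite("pics/w0.png",cv2.resize(im,(800,600))[:,:,::-1])
```

```text
blid 1.8583 [0.48643805 0.33193256 0.32963644] [0.44318636 0.39369209 0.46138661] [[255.62391757 162.0108846 ]]
box 2.9167 [0.50688646 0.13686195 0.32972317] [0.48672006 0.20935876 0.46153614] [[255.04437324 162.36774454]]
rlid 4.1 [ 0.5163587  -0.09931658  0.32984296] [ 0.53046514 -0.02564241  0.46165428] [[254.85483645 162.22091544]]
bowl 5.3333 [ 0.44798259 -0.33962176  0.32989603] [ 0.49377111 -0.28007993  0.46170422] [[254.47998895 162.41361306]]
```

View pics/w0.png

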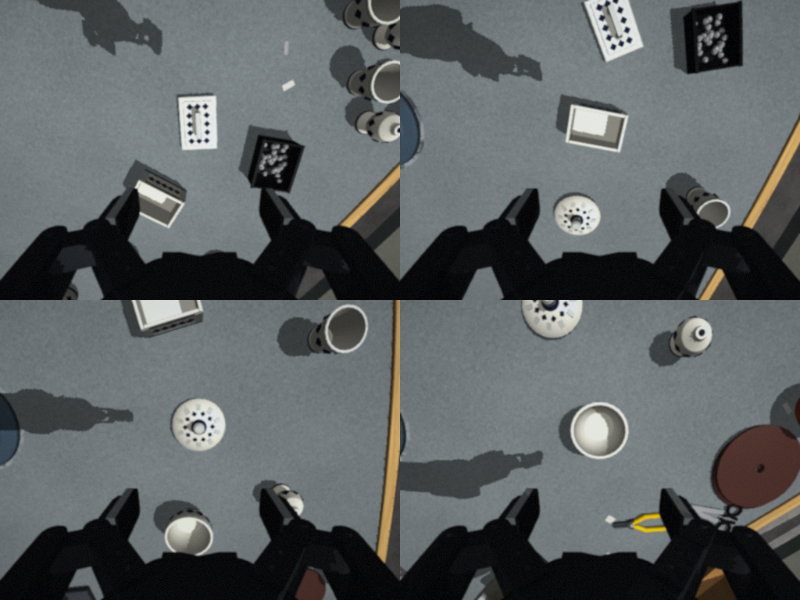

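The wrist montage (two frames across, two down, each halved) shows the box lid at (197,122), the box at (597,127), the round lid at (198,424) and the bowl at (599,430). All four are clear. Next I'll fit their outlines.

```bash
cat >> h.py <<'E'
def outline(f,p0,z,h,band=None,th=None):
    g=f["image"].min(2); 
    x,y=np.round(p0).astype(int); 
    m=np.zeros(g.shape,np.uint8)
    x0,x1,y0,y1=max(x-80,0),x+80,max(y-80,0),y+80
    sub=g[y0:y1,x0:x1]
    m[y0:y1,x0:x1]=(sub>(th or 130))
    if band is not None:
        C=cloud(f); m&=((C[...,2]>z-band)).astype(np.uint8)
    m=cv2.morphologyEx(m,cv2.MORPH_OPEN,np.ones((3,3),np.uint8))
    cs=[c for c in cv2.findContours(m,0,1)[0] if cv2.contourArea(c)>800]
    c=min(cs,key=lambda c:np.hypot(*(c[:,0].mean(0)-p0)))
    c=cv2.convexHull(c)[:,0]
    return onplane(f,c,z),c
E
python3 - <<'E'
from h import *; import pickle
fs=pickle.load(open("w0.pkl","rb")); out=[]
top=pickle.load(open("top0.pkl","rb")); sc=pickle.load(open("scene0.pkl","rb"))
T={"blid":(.487,.331,.018),"box":(.507,.135,.060),"rlid":(.516,-.101,.0105),"bowl":(.447,-.341,.068)}
for n,(x,y,z) in T.items():
  for cam,f in(("wrist",fs[n]),("top",top),("scene",sc)):
   try:
    W,c=outline(f,proj(f,[x,y,z])[0],z,0)
    r=cv2.minAreaRect((W[:,:2]*1000).astype(np.float32)); cc,rr=circ(W)
    print(n,cam,"rect",np.round(r[0],1),np.round(r[1],1),round(r[2],1),"circ",(cc*1000).round(1),round(rr*2000,1))
    if cam=="wrist":
        im=f["image"].copy(); cv2.polylines(im,[c.reshape(-1,1,2)],True,(255,0,0),1)
        C=cloud(f); print("   z med near outline",np.round(np.median(C[c[:,1],c[:,0],2]),4))
        u,v=c.mean(0).astype(int); out.append(cv2.resize(im[v-60:v+60,u-70:u+70],None,fx=2.5,fy=2.5))
   except Exception as e: print(n,cam,repr(e))
cv2.imwrite("pics/o0.png",np.vstack([np.hstack(out[:2]),np.hstack(out[2:])])[:,:,::-1])
E
```

```text
blid wrist rect [485.6 328.5] [ 82.5 119.1] 37.1 circ [485.5 330. ] 126.1
   z med near outline 0.0006
blid top rect [484.7 326. ] [ 82.  117.8] 36.7 circ [483.2 326.2] 124.6
blid scene rect [487.7 333.3] [ 79.4 114.2] 37.0 circ [484.2 331.3] 125.4
box wrist rect [501.6 130.4] [116.1  79.2] 4.4 circ [501.8 136.6] 127.2
   z med near outline 0.0005
box top rect [481.  315.6] [ 79.4 114.1] 36.7 circ [477.3 310.1] 115.6
box scene rect [512.1 337.4] [ 76.7 110.4] 37.0 circ [508.8 335.5] 121.1
rlid wrist rect [ 515.4 -105.7] [115.8 114. ] 79.2 circ [ 515.2 -105.7] 117.4
   z med near outline 0.0008
rlid top rect [ 516.4 -108.1] [114.9 115.3] 90.0 circ [ 516.4 -107.3] 116.5
rlid scene ValueError('min() iterable argument is empty')
bowl wrist rect [ 445.6 -346.4] [113.  113.3] 9.1 circ [ 445.1 -346.3] 114.2
   z med near outline 0.0006
bowl top rect [ 444.6 -347.7] [111.9 112.6] 88.3 circ [ 445.2 -348. ] 114.0
bowl scene ValueError('min() iterable argument is empty')
```

View pics/o0.png

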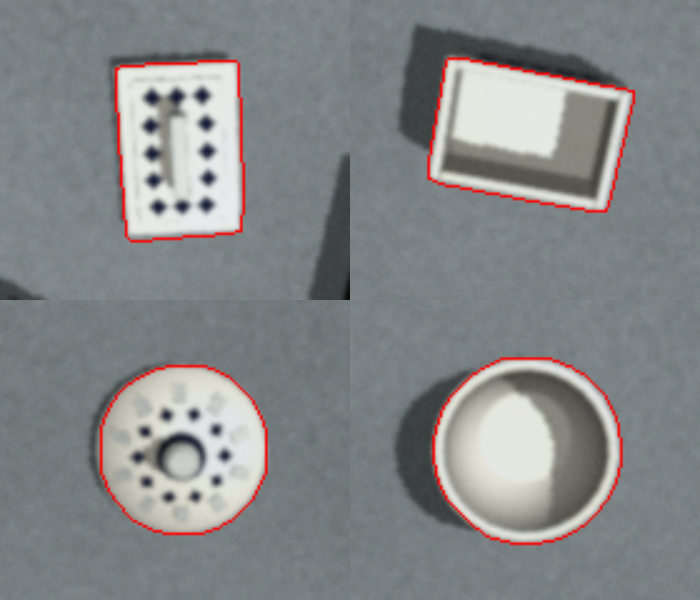

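Run:
```python
from plant import robot
from h import *; import pickle
fs=pickle.load(open("w0.pkl","rb")); r=lambda f,p,z,t:circ(outline(f,proj(f,[*p,z])[0],z,0,th=t)[0])
for t in(145,165): print(t,r(fs["rlid"],(.515,-.105),.0105,t),r(fs["bowl"],(.445,-.346),.068,t))
L,d=r(fs["rlid"],(.515,-.105),.0105,155); B,_=r(fs["bowl"],(.445,-.346),.068,155); np.save("B.npy",B)
yl=np.arctan2(-.101,.516)+np.pi/2
assert abs(2*d-.115)<.004
robot.grip(.5,40)
robot.goto([*L,.12],[np.pi,0,yl]); s0=robot.sense()
hit=robot.move_straight([*L,.042],vel=.06,contact_N=5)
s=robot.sense(); print("hit",hit,s["tcp_pos"],s["wrist_force"],s0["wrist_force"],s["opening"],s["t"])
f=robot.grab_frame("wrist"); cv2.imwrite("pics/g0.png",f["image"][:,:,::-1])
if not hit:
    robot.grip(0.0,40); s=robot.sense(); print("grip",s["opening"],s["gripper_force"],s["wrist_force"],s["tcp_pos"],s["t"])
```

```text
145 (array([ 0.51557715, -0.10548265]), np.float64(0.05764776779782049)) (array([ 0.44484612, -0.34597467]), np.float64(0.05635206550423193))
165 (array([ 0.51761579, -0.10530636]), np.float64(0.05534386906242826)) (array([ 0.44480246, -0.34594204]), np.float64(0.05568268029520086))
hit False [ 0.51636588 -0.1054354   0.04235136] [ 0.30002807 -0.83796799 -0.18258812] [ 0.24631456 -0.27942468  0.32578012] 0.4949755611372504 8.5
grip 0.2554040998460016 39.11465446231887 [-3.00929061 -0.35704437  5.7430301 ] [ 0.51585881 -0.10526356  0.04243395] 8.8583
```

View pics/g0.png

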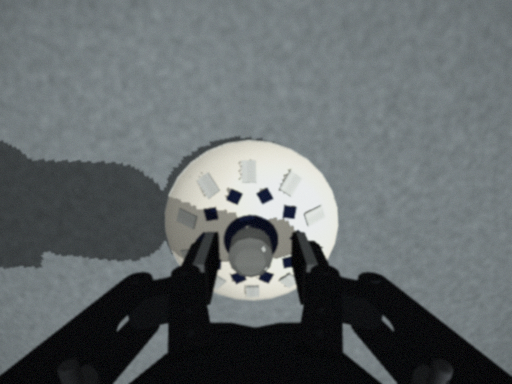

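The gripper straddles the knob at (249,253), centred between the pads, and the jaws stopped on it at about the right width. Next I'll lift, then check how the lid sits in the grip.

Run:
```python
from plant import robot
from h import *; import pickle
B=np.load("B.npy"); yb=np.arctan2(-.341,.447)+np.pi/2
p=robot.sense()["tcp_pos"]
robot.move_straight([p[0],p[1],.07],vel=.08); robot.move_straight([p[0],p[1],.20],vel=.2)
robot.goto([*B,.20],[np.pi,0,yb]); robot.sleep(.3)
s=robot.sense(); print(s["tcp_pos"],s["tcp_rot"],s["wrist_force"],s["torque"],s["opening"],s["gripper_force"],s["t"])
f=robot.grab_frame("wrist"); f["s"]=s; pickle.dump(f,open("held.pkl","wb"))
g=robot.grab_frame("top"); 
im=f["image"].copy(); z=s["tcp_pos"][2]-.042+.0105
q=proj(f,np.c_[s["tcp_pos"][0]+.057*np.cos(np.arange(0,6.3,.02)),s["tcp_pos"][1]+.057*np.sin(np.arange(0,6.3,.02)),np.full(315,z)])
cv2.polylines(im,[np.round(q).astype(np.int32).reshape(-1,1,2)],True,(255,0,0),1)
cv2.imwrite("pics/held.png",im[:,:,::-1])
```

```text
[ 0.44565105 -0.34476165  0.19996582] [-3.14147171e+00 -4.58526974e-04  9.21539962e-01] [ 0.09267487 -0.02567286 -2.28650372] [-0.07454692  0.03456381 -0.03664007] 0.2632453264166546 39.27782927057706 11.4417
```

View pics/held.png

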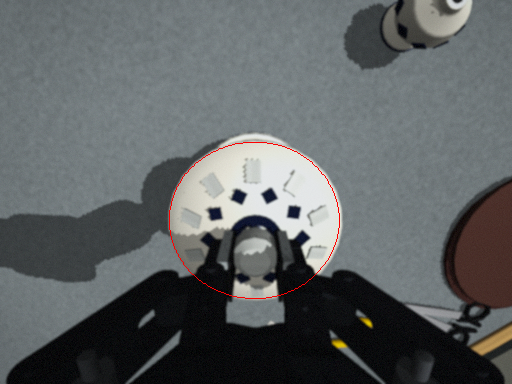

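The predicted disc outline matches the held lid to about 1 px (left edge at 168, right edge at 340), so it is level and centred in the grip. The TCP stands about 1.4 mm off its commanded point, so I'll correct for that and lower it.

```bash
cat >> h.py <<'E'
def line(robot,p,vel,comp=True,**k):
    "straight move, commanded with the standing error fed back"
    p=np.array(p,float); r=robot.move_straight(p,vel=vel,**k)
    if comp and not r:
        robot.sleep(.15); e=p-robot.sense()["tcp_pos"]; robot.move_straight(p+e,vel=.03); robot.sleep(.15)
        return e
    return r
E
python3 - <<'E'
from plant import robot
from h import *
B=np.load("B.npy")
e=line(robot,[*B,.125],.12); s=robot.sense(); print("err",e,s["tcp_pos"]-[*B,.125],s["wrist_force"],s["t"])
hit=robot.move_straight([B[0]+e[0],B[1]+e[1],.0985+e[2]],vel=.025,contact_N=4)
s=robot.sense(); print("hit",hit,s["tcp_pos"],s["wrist_force"],s["torque"],s["t"])
E
```

```text
err [-0.0004981   0.00047398 -0.00090538] [-0.00042751  0.00050055 -0.00082766] [ 0.65160883  0.08722072 -2.66535577] 12.8667
hit True [ 0.44432932 -0.34535257  0.10243063] [-0.6599702   0.17701162  4.19959294] [ 0.18174466  0.09075035 -0.00225014] 13.6833
```

Run:
```python
from plant import robot
from h import *; import pickle
robot.grip(.5,40); s=robot.sense(); print(s["opening"],s["wrist_force"],s["t"])
p=s["tcp_pos"]
robot.move_straight([p[0],p[1],.15],vel=.08); robot.move_straight([p[0],p[1],.30],vel=.2)
robot.sleep(.2); f=robot.grab_frame("wrist"); s=robot.sense()
W,c=outline(f,proj(f,[p[0],p[1],.07])[0],.0705,0,th=150); print("lid",circ(W),np.load("B.npy"))
C=cloud(f); u=proj(f,[p[0],p[1],.122])[0].astype(int); print("knob top z",np.nanmax(C[u[1]-8:u[1]+8,u[0]-8:u[0]+8,2]))
pickle.dump(f,open("seat1.pkl","wb"))
# look at box at the yaw for placing
robot.goto([.5016,.1304,.33],[np.pi,0,np.radians(184.4)]); robot.sleep(.25)
b=robot.grab_frame("wrist"); s=robot.sense(); print(s["tcp_pos"],s["t"],s["joint_pos"][6]); pickle.dump(b,open("box1.pkl","wb"))
for t in(145,165):
  W,c2=outline(b,proj(b,[.5016,.1304,.06])[0],.06,0,th=t); print("box",cv2.minAreaRect((W[:,:2]*1000).astype(np.float32)))
i1=f["image"][:,:].copy(); i2=b["image"].copy(); cv2.polylines(i2,[c2.reshape(-1,1,2)],True,(255,0,0),1)
cv2.imwrite("pics/s1.png",cv2.resize(np.hstack([i1[40:340,100:400],i2[40:340,100:400]]),(800,400))[:,:,::-1])
w=pickle.load(open("w0.pkl","rb"))["blid"]
for t in(145,165,185):
  W,c=outline(w,proj(w,[.4856,.3285,.018])[0],.016,0,th=t); print("blid",cv2.minAreaRect((W[:,:2]*1000).astype(np.float32)))
```

```text
0.5000664825192311 [-0.62851431  0.60097888 -0.18783914] 14.0167
lid (array([ 0.44623634, -0.34618229]), np.float64(0.058107609027937455)) [ 0.44485362 -0.3458912 ]
knob top z 0.11637335276589085
[0.50174414 0.12987863 0.32999185] 17.975 1.406377538672516
box ((501.3613586425781, 130.7128143310547), (112.91539764404297, 77.8826904296875), 4.216360092163086)
box ((501.9812927246094, 131.05836486816406), (111.48138427734375, 76.68887329101562), 4.327394962310791)
blid ((484.9027099609375, 329.13067626953125), (80.85380554199219, 117.3391342163086), 36.47100830078125)
blid ((484.3829650878906, 329.12835693359375), (78.97254180908203, 114.75379943847656), 36.96710205078125)
blid ((484.3283996582031, 329.1024169921875), (78.22330474853516, 113.76880645751953), 37.06929016113281)
```

View pics/s1.png

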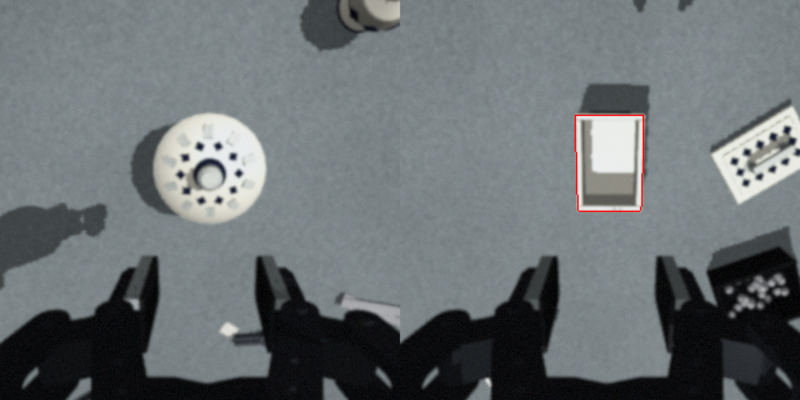

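The left crop shows the round lid home on the bowl, knob at (210,177). The fitted centre is within 1.5 mm and the knob top reads about 0.116 m against 0.114 m expected. The right crop shows the box outlined at (609,163), 112 x 77 mm at 4.3°. Next is the oblong lid.

Run:
```python
from plant import robot
from h import *; import pickle
L=np.array([.4844,.3291]); B=np.array([.5017,.1309]); yl,yb=np.radians([127.0,184.3])
robot.grip(.4,40)
robot.goto([*L,.12],[np.pi,0,yl])
e=line(robot,[*L,.075],.1); print("e",e)
hit=robot.move_straight([*(L+e[:2]),.034],vel=.05,contact_N=5); s=robot.sense()
print("hit",hit,s["tcp_pos"],s["tcp_rot"],s["wrist_force"],s["t"])
if hit: raise SystemExit
robot.grip(0.,40); s=robot.sense(); g=s["tcp_pos"]; print("grip",s["opening"],s["gripper_force"],s["wrist_force"],g); np.save("g.npy",g)
robot.move_straight([*g[:2],.06],vel=.06); robot.move_straight([*g[:2],.19],vel=.2)
robot.goto([*B,.19],[np.pi,0,yb]); robot.sleep(.3)
s=robot.sense(); p=s["tcp_pos"]; print(p,s["tcp_rot"],s["wrist_force"],s["torque"],s["opening"],s["gripper_force"],s["t"])
f=robot.grab_frame("wrist"); pickle.dump(f,open("held2.pkl","wb")); im=f["image"].copy()
# lid plate top predicted, at its grasped height, centred on the TCP
R=lambda a:np.array([[np.cos(a),-np.sin(a)],[np.sin(a),np.cos(a)]])
K4=np.array([[.057,.039],[-.057,.039],[-.057,-.039],[.057,-.039]])@R(s["tcp_rot"][2]).T+p[:2]
q=proj(f,np.c_[K4,np.full(4,p[2]-g[2]+.018)])
cv2.polylines(im,[np.round(q).astype(np.int32).reshape(-1,1,2)],True,(255,0,0),1)
cv2.imwrite("pics/held2.png",im[:,:,::-1])
```

```text
e [-0.00056094 -0.00026831 -0.00077078]
hit False [0.48411818 0.3289113  0.03422453] [3.14100987e+00 7.12019649e-05 2.21647469e+00] [-0.00902234 -0.00832347 -0.44598236] 21.45
grip 0.10399679411754113 42.027220129966736 [ 0.50817956 -0.39911302  0.33269979] [0.48436206 0.32921704 0.03440526]
[0.50164166 0.13150332 0.18988042] [-3.14146773e+00 -1.51884139e-04 -3.06561267e+00] [-0.20713872  0.87078587 -2.60889437] [ 0.01710367 -0.01052592  0.03667273] 0.10688778722055528 41.645872592926025 24.5917
```

View pics/held2.png

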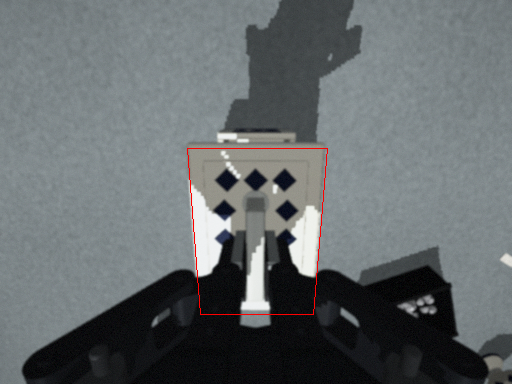

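Sideways the held lid fits the prediction, but its far edge is at row 142 against a predicted 148. I'll check from the range data whether that is an offset along the handle or a tilt.

Run:
```python
from plant import robot
from h import *; import pickle
f=pickle.load(open("held2.pkl","rb")); C=cloud(f); s=robot.sense(); p=s["tcp_pos"]; a=s["tcp_rot"][2]; g=np.load("g.npy")
ux=np.array([np.cos(a),np.sin(a)]); uy=np.array([-ux[1],ux[0]])
def loc(P): d=P[...,:2]-p[:2]; return np.stack([d@ux,d@uy,P[...,2]-p[2]+g[2]],-1)*1000
Q=loc(C)
sel=np.zeros(Q.shape[:2],bool); sel[155:225,195:235]=1; sel[155:225,275:318]=1; sel[150:170,195:318]=1
P=Q[sel]; P=P[abs(P[:,2]-18)<8]; A=np.c_[P[:,:2],np.ones(len(P))]; k=np.linalg.lstsq(A,P[:,2],rcond=None)[0]; print("plane slope deg",np.degrees(k[:2]),"z at centre",k[2],len(P))
g8=f["image"].min(2).astype(int)
for c in(210,256,300): print(c,g8[128:156,c].tolist(),"range z loc",Q[136:152:2,c,2].round(0).tolist())
for v in(141,142,143,148): print(v,loc(onplane(f,[[256,v]],p[2]-g[2]+.018)).round(1),loc(onplane(f,[[256,v]],p[2]-g[2]+.008)).round(1))
print("bar col",g8[186:204,256].tolist(), "near", g8[296:322,256].tolist())
for x in(-27,27):print("pred bar end rows",proj(f,[*(p[:2]+ux*x/1000),p[2]-g[2]+.043]))
w=pickle.load(open("w0.pkl","rb"))["blid"]; g9=w["image"].min(2).astype(int)
print(proj(w,[[.4844,.3291,.018]]), proj(w,[[.4844+.057*np.cos(np.radians(127))*q,.3291+.057*np.sin(np.radians(127))*q,.018] for q in(1,-1)]))
print(g9[115:130,252].tolist(),g9[185:200,252].tolist())
```

```text
plane slope deg [-1.98749406 -0.27730361] z at centre 18.56696765819545 7002
210 [131, 133, 129, 133, 131, 130, 132, 134, 134, 136, 136, 136, 129, 126, 113, 114, 123, 133, 136, 140, 138, 140, 138, 141, 139, 138, 139, 140] range z loc [-157.0, -155.0, -154.0, 12.0, 14.0, 15.0, 14.0, 15.0]
256 [53, 33, 21, 38, 77, 116, 139, 145, 145, 138, 125, 126, 135, 128, 117, 113, 122, 127, 137, 139, 133, 136, 136, 142, 141, 141, 139, 142] range z loc [-94.0, -96.0, -149.0, 14.0, 16.0, 16.0, 15.0, 16.0]
300 [73, 68, 71, 69, 73, 72, 68, 68, 69, 65, 68, 69, 71, 77, 93, 111, 121, 131, 134, 139, 141, 140, 137, 136, 137, 138, 137, 140] range z loc [-155.0, -156.0, -156.0, 13.0, 15.0, 15.0, 16.0, 16.0]
141 [[60.6  0.6 18. ]] [[59.5  0.6  8. ]]
142 [[60.1  0.6 18. ]] [[58.9  0.6  8. ]]
143 [[59.5  0.6 18. ]] [[58.4  0.6  8. ]]
148 [[56.8  0.6 18. ]] [[55.4  0.6  8. ]]
bar col [8, 10, 15, 27, 64, 100, 117, 122, 118, 119, 117, 99, 83, 77, 78, 77, 77, 78] near [232, 230, 231, 230, 228, 230, 236, 238, 237, 238, 236, 236, 235, 216, 171, 138, 131, 132, 131, 127, 131, 129, 129, 126, 129, 125]
pred bar end rows [[257.06686865 304.01502024]]
pred bar end rows [[257.37015486 214.79202764]]
[[253.67163964 158.56694014]] [[251.99138883 123.69089704]
 [255.23560286 191.04345295]]
[120, 117, 117, 105, 88, 68, 63, 88, 149, 202, 224, 230, 229, 225, 209] [229, 225, 229, 230, 229, 210, 171, 137, 127, 125, 121, 124, 123, 121, 123]
```

Run:
```python
from plant import robot
from h import *; import pickle
def slope(f,a,sel):
    C=cloud(f); P=C[sel]; P=P[abs(P[:,2]-np.median(P[:,2]))<.006]; c=P.mean(0); ux=np.array([np.cos(a),np.sin(a)]); uy=np.array([-ux[1],ux[0]])
    d=P[:,:2]-c[:2]; k=np.linalg.lstsq(np.c_[d@ux,d@uy,np.ones(len(d))],P[:,2],rcond=None)[0]; return np.degrees(k[:2]).round(2),round(k[2]*1000,2)
w=pickle.load(open("w0.pkl","rb")); S=np.zeros((384,512),bool); S[60:110,150:350]=1; S[60:230,150:190]=1; S[60:230,320:350]=1
for n,f in w.items(): print(n,"table",slope(f,f["s"]["tcp_rot"][2],S))
f=w["blid"]; S=np.zeros((384,512),bool); S[126:190,232:244]=1; S[126:190,262:274]=1; print("blid",slope(f,f["s"]["tcp_rot"][2],S))
# top view of the held lid
t=robot.grab_frame("top"); s=robot.sense(); p=s["tcp_pos"]; pickle.dump(t,open("top2.pkl","wb")); a=s["tcp_rot"][2]
g=np.load("g.npy"); z=p[2]-g[2]+.018
R=np.array([[np.cos(a),-np.sin(a)],[np.sin(a),np.cos(a)]])
K4=np.array([[.057,.039],[-.057,.039],[-.057,-.039],[.057,-.039]])@R.T+p[:2]
q=proj(t,np.c_[K4,np.full(4,z)]); print(q)
u=q.mean(0); x0,y0=int(u[0]-35),int(u[1]-32); k=8
im=cv2.resize(t["image"][y0:y0+64,x0:x0+75],None,fx=k,fy=k,interpolation=cv2.INTER_CUBIC)
cv2.polylines(im,[np.round((q-[x0,y0]+.5)*k).astype(np.int32).reshape(-1,1,2)],True,(255,0,0),1)
f=pickle.load(open("held.pkl","rb")); print("round lid held col 256",f["image"].min(2)[130:150,256].tolist(),f["image"].min(2)[150:185:1,[200]].ravel()[:12].tolist())
cv2.imwrite("pics/t2.png",im[:,:,::-1])
```

```text
blid table (array([-0.17, -0.09]), np.float64(0.31))
box table (array([-0.01, -0.01]), np.float64(0.21))
rlid table (array([-0.  , -0.02]), np.float64(0.21))
bowl table (array([ 0.02, -0.03]), np.float64(0.21))
blid (array([ 0.1 , -0.35]), np.float64(17.22))
[[229.53329315 250.46764054]
 [226.93641314 204.54239184]
 [195.72644351 206.67624298]
 [197.79714375 252.54659831]]
round lid held col 256 [121, 115, 139, 171, 204, 227, 225, 220, 200, 167, 160, 184, 200, 206, 208, 209, 210, 212, 213, 215] [69, 64, 60, 59, 61, 62, 70, 85, 125, 163, 183, 184]
```

View pics/t2.png

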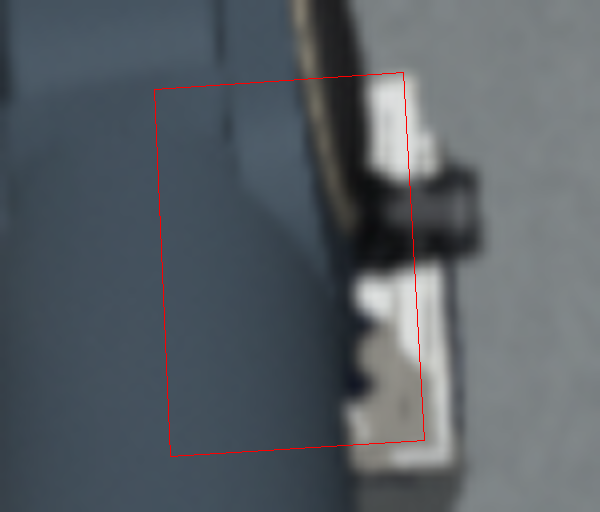

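The bench and the unheld lid read flat to 0.4° or better, so the held lid really has dipped about 2° at its tool +x end. It also sits about 2 mm along +x. The top view is mostly blocked by the arm and adds nothing. I'll shift the target by 1.8 mm and lower in contact-limited steps, so the low end touches first and the lid levels in the grip.

Run:
```python
from plant import robot
from h import *
g=np.load("g.npy"); B=np.array([.5017,.1309]); a=robot.sense()["tcp_rot"][2]; ux=np.array([np.cos(a),np.sin(a)])
T=B-.0018*ux; zs=.052+g[2]; print("zs",zs)
e=line(robot,[*T,.108],.1); s=robot.sense(); print(e,s["tcp_pos"]-[*T,.108],s["wrist_force"],s["t"])
hit=robot.move_straight([*(T+e[:2]),zs-.003],vel=.02,contact_N=3)
s=robot.sense(); print("hit",hit,s["tcp_pos"],s["wrist_force"],s["torque"],s["t"])
```

```text
zs 0.08640526434026098
[-0.00044689 -0.00018854 -0.00067908] [-0.00043302 -0.0001572  -0.00061322] [-0.59659579 -0.07433493 -1.82233436] 26.2083
hit True [0.50293787 0.13095554 0.08618511] [ 0.14280668 -0.1573017   4.95323312] [-0.06030808  0.03299683 -0.07066353] 27.175
```

Run:
```python
from plant import robot
from h import *; import pickle
robot.grip(.35,40); s=robot.sense(); p=s["tcp_pos"]; print(s["opening"],s["wrist_force"],s["t"])
robot.move_straight([p[0],p[1],.13],vel=.06); robot.move_straight([p[0],p[1],.33],vel=.2); robot.sleep(.25)
f=robot.grab_frame("wrist"); s=robot.sense(); pickle.dump(f,open("seat2.pkl","wb"))
W,c=outline(f,proj(f,[.5017,.1309,.07])[0],.068,0,th=165); print("lid",cv2.minAreaRect((W[:,:2]*1000).astype(np.float32)),s["t"])
def slope(f,C,c,z,rx,ry,a):
    ux=np.array([np.cos(a),np.sin(a)]); uy=np.array([-ux[1],ux[0]]); d=C[...,:2]-c; x,y=d@ux,d@uy
    m=(abs(x)<rx)&(abs(y)<ry)&((abs(y)>.015)|(abs(x)>.035))&(abs(C[...,2]-z)<.008)
    k=np.linalg.lstsq(np.c_[x[m],y[m],np.ones(m.sum())],C[...,2][m],rcond=None)[0]; return np.degrees(k[:2]).round(2),(k[2]*1000).round(2),m.sum()
print("plate tilt",slope(f,cloud(f),[.5017,.1309],.070,.052,.034,np.radians(4.3)),"expect 70")
im=f["image"].copy(); cv2.polylines(im,[c.reshape(-1,1,2)],True,(255,0,0),1); u,v=c.mean(0).astype(int)
A=cv2.resize(im[v-65:v+75,u-60:u+60],(400,467))
# leave, and look with the scene camera
robot.goto([.45,.42,.35],[np.pi,0,2.3]); g=robot.grab_frame("scene"); pickle.dump(g,open("sc2.pkl","wb")); print(robot.sense()["t"])
Bm=cv2.resize(g["image"][70:250,180:334],(400,467))
cv2.imwrite("pics/s2.png",np.hstack([A,Bm])[:,:,::-1])
```

```text
0.34615079274035604 [ 0.08110651  0.24229347 -0.3503451 ] 27.5083
lid ((501.3855285644531, 128.9712677001953), (113.90559387207031, 79.9686279296875), 4.345037460327148) 29.8583
plate tilt (array([-0.08, -0.95]), np.float64(69.49), np.int64(2166)) expect 70
31.15
```

View pics/s2.png

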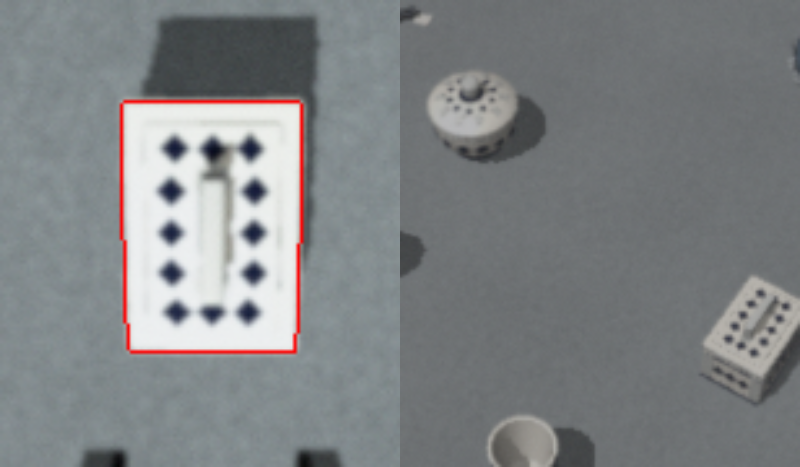

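The left crop shows the oblong lid on the box, square to it, with the handle at (215,240). The scene crop on the right shows both pieces lidded. The fitted plate slope of 0.95° deserves a closer check, free of edge pixels and from more than one camera. I'll check the round lid too.

Run:
```python
from plant import robot
from h import *; import pickle
robot.goto([.5017,.1309,.33],[np.pi,0,np.arctan2(.1309,.5017)+np.pi/2]); robot.sleep(.25); w2=robot.grab_frame("wrist")
robot.goto([.4455,-.346,.33],[np.pi,0,np.arctan2(-.346,.4455)+np.pi/2]); robot.sleep(.25); wb=robot.grab_frame("wrist")
t=robot.grab_frame("top"); print("t",robot.sense()["t"])
def strips(f,c,a,rx=.044,ry=(.019,.033),z=.07):
    C=cloud(f); ux=np.array([np.cos(a),np.sin(a)]); uy=np.array([-ux[1],ux[0]]); d=C[...,:2]-c; x,y=d@ux,d@uy; ok=abs(C[...,2]-z)<.01
    r=[]
    for q in((1,0),(-1,0),(0,1),(0,-1)):
        m=ok&((abs(x)<rx)&(y*q[1]>ry[0])&(y*q[1]<ry[1]) if q[1] else (x*q[0]>.036)&(x*q[0]<.05)&(abs(y)<.03)); r.append((round(np.median(C[...,2][m])*1000,1),int(m.sum())))
    return r
c=[.5015,.1300]; a=np.radians(4.3)
f=pickle.load(open("seat2.pkl","rb"))
for n,g in(("w184",f),("w104",w2),("top",t)): print("box lid +x -x +y -y",n,strips(g,c,a))
b=pickle.load(open("w0.pkl","rb"))["blid"]; print("on bench",strips(b,[.4844,.3291],np.radians(127),z=.018))
for th in(155,175):
  W,_=outline(w2,proj(w2,[.5015,.13,.068])[0],.068,0,th=th); print("box lid",cv2.minAreaRect((W[:,:2]*1000).astype(np.float32)))
# round lid: dome ring heights in 6 sectors, seated and (before) on the bench
def ring(f,c,z0):
    C=cloud(f); d=C[...,:2]-c; r=np.hypot(d[...,0],d[...,1]); th=np.degrees(np.arctan2(d[...,1],d[...,0]))%360
    return [round(np.median(C[...,2][(r>.03)&(r<.045)&(th>=k)&(th<k+60)&(C[...,2]>z0)])*1000,1) for k in range(0,360,60)]
W,_=outline(wb,proj(wb,[.4455,-.346,.0705])[0],.0705,0,th=155); cb,rb=circ(W); print("round",cb,rb)
print(ring(wb,cb,.06),ring(pickle.load(open("w0.pkl","rb"))["rlid"],[.5165,-.1054],.004))
```

```text
t 34.6833
box lid +x -x +y -y w184 [(np.float64(70.1), 310), (np.float64(70.0), 415), (np.float64(69.8), 537), (np.float64(70.1), 529)]
box lid +x -x +y -y w104 [(np.float64(70.1), 356), (np.float64(70.2), 370), (np.float64(69.9), 588), (np.float64(70.1), 479)]
box lid +x -x +y -y top [(np.float64(69.6), 109), (np.float64(69.8), 120), (np.float64(68.8), 161), (np.float64(70.0), 174)]
on bench [(np.float64(18.1), 320), (np.float64(18.0), 255), (np.float64(18.0), 427), (np.float64(17.9), 424)]
box lid ((501.55865478515625, 129.23370361328125), (117.30442810058594, 81.06424713134766), 4.322447776794434)
box lid ((501.8546142578125, 129.2695770263672), (115.3384780883789, 79.0294189453125), 4.3172173500061035)
round [ 0.44631402 -0.34617833] 0.057889828522214824
[np.float64(85.0), np.float64(85.4), np.float64(377.1), np.float64(85.2), np.float64(84.7), np.float64(377.6)] [np.float64(401.5), np.float64(414.9), np.float64(401.8), np.float64(25.7), np.float64(24.8), np.float64(354.0)]
```

Both lids are level and at the right height. The box lid's plate reads 69.8–70.1 mm on all four sides (70 expected), and the dome ring reads 84.7–85.4 mm in the four clear sectors (about 85 expected). Handing in.

```bash
python3 -c "
from plant import robot
print(robot.close_job())"
```

```text
the job is handed in; nothing more can be done
None
```

Both lids are fully home and level on their pots, the round one on the sugar bowl and then the oblong one on the trinket box, and I handed the job in at about 35 s with no verdict returned.

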